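# Turn the clipper sole plate over in its cradle with the cranked lifter

### The job

Take the cranked lifter from the blue mat, feel its blade down onto the sprung orange apron of the cradle and, keeping it lightly pressed on the apron, slide it under the free edge of the pink clipper plate, then with it tip the plate over its pivot so that it lies bare-steel face up on the other side of the cradle, pins still in their slots. Turn the plate only with the lifter (never with the gripper) and do not press or push hard (stay below 8 N). Then stand the lifter back on the blue mat, let go of it, and leave everything else where it is.

Things in the scene. Friction and masses are not known exactly. Their poses are not given: they have to be found in the camera images.
- cradle: fixed cradle, black base x -90 to +70, 92 wide, 16 mm high. Origin at table level below the pivot line; x points from where the plate lies first (-x) to where it must end (+x), z up. Brass rests at x +-50, y +-23 to +-30, tops 32 mm up. Between the -x pair (46 mm free) an orange apron, x -99 to -34, 44 mm wide: top set anew each time, 18 to 28 mm up; sprung, 0.9 N then 5 N/mm, stops at 3 mm.
- plate: loose steel sole plate 60 x 60 x 4 mm, 70 to 130 g, one face pink, the other bare steel with dark comb lines. Origin in mid-thickness on its pivot line, brass pins 6 mm thick stand out 11 mm on both sides along y, in the slots. Reaches x -58 (free edge) to +2, y +-30 mm. z points out of the pink face: up at first, down when turned. Pivots freely; once past upright it drops over by itself.
- plate_edge (a point): middle of the plate's free edge, mid-thickness (x = -58 mm in the plate's frame)
- lifter: loose cranked lifter, 140 g. Origin below mid-handle, at underside level; x towards the blade tip, z up. Wooden handle x +-42, z 28 to 50, 20 mm wide along y, gripped across y from above. Steel blade x 40 to 100, z 0 to 2, 34 mm wide; upright at x 38 to 46; 34 mm wide heel at x -30 to -22 from the handle down to z 0: it stands by itself on blade and heel.
- lifter_grip (a point): middle of the lifter's handle, 39 mm above its underside; axes as the lifter's
- lifter_tip (a point): middle of the blade's front edge, on its underside; axes as the lifter's
- mat: fixed blue mat 260 x 150 x 3 mm (x, y, z) on the table; origin: centre, at table level. The lifter stands on it at the start.
- scissors: bystander: scissors with black loops
- scraper: bystander: wire-loop scraper with wooden handle, 240 mm
- oil: bystander: yellow oil bottle, 90 mm high
- driver: bystander: screwdriver lying beyond mat and cradle
- tin: bystander: tin, 60 mm high
- cradle_pivot (a point): middle of the cradle's pivot line (along y), 34 mm above the table; axes as the cradle's. The line runs between two aluminium posts (y +-32 to +-46, x +-10 mm, 44 mm high) with open-topped slots 8 mm wide, slot floor 31 mm above the table.
Not all that is in view belongs to the job. Leave any purple, red or turquoise look-alike of the lifter alone.

How it is judged:
On the way, in this order (a step that is already met when the one before it is completed fails the run):
1. the lifter's blade is under the free edge of the plate, at least 6 mm in, resting on the apron with 0.8 to 8 N, while the plate still lies flat (x of lifter_tip in the frame of plate between -0.052 and 0 m and y of lifter_tip in the frame of plate between -0.025 and 0.025 m and z of lifter_tip in the frame of plate between -0.024 and -0.002 m and contact force between lifter and cradle between 0.8 and 8 N and angle between plate's own z axis and vertical below 0.15 rad), for 0.1 s.
2. the lifter carries the plate, raised 45 to 85 degrees (angle between plate's own z axis and vertical between 0.785 and 1.484 rad and contact force between lifter and plate above 0.03 N), for 0.04 s.
3. the plate lies turned over (angle between plate's own z axis and vertical above 3 rad), for 0.2 s.
At the end, for the whole second after the job is handed in: The plate lies level (within 0.1 rad) with its bare face up and the pink face down, its pivot line within 5 mm of the cradle's (pins in both slots), at rest; the lifter stands upright (within 0.1 rad) on blade and heel on the blue mat, blade tip and handle middle both over the mat, at rest (angle between plate's own z axis and vertical above 3.04 rad and distance between plate and cradle_pivot below 0.005 m and linear speed of each of plate, lifter below 0.02 m/s and x of lifter in the frame of mat between -0.13 and 0.13 m and y of lifter in the frame of mat between -0.075 and 0.075 m and x of lifter_tip in the frame of mat between -0.13 and 0.13 m and y of lifter_tip in the frame of mat between -0.075 and 0.075 m and angle between lifter's own z axis and vertical below 0.1 rad and z of lifter in the frame of mat below 0.008 m); the robot touches nothing.
It fails at once if the gripper or arm touches the plate, or presses the cradle with more than 5 N (contact force between any of the fingers, the arm and cradle above 5 N or contact force between any of the fingers, the arm and plate above 0.3 N).
It fails at once if the lifter presses the plate with more than 8 N (contact force between lifter and plate above 8 N).
It fails at once if the lifter presses the cradle or its apron with more than 8 N (contact force between lifter and cradle above 8 N).
It fails at once if the plate's pivot line leaves the cradle's by more than 12 mm (pins out of the slots) (distance between plate and cradle_pivot above 0.012 m).
It fails at once if a bystander is moved more than 15 mm (distance of any of scissors, scraper, oil, driver, tin from where it was at the start of the episode above 0.015 m).
It also fails if it takes over 69 s, if anything falls off the work surface, if the arm or the gripper's body presses on something with over 40 N, if the wrist force passes 120 N, or if a joint passes its speed limit or range.

### The arm

A 6-joint arm with a two-finger parallel gripper is mounted at the origin on the work surface. World frame = base frame: x ahead of the robot, y to its left, z up, the work surface at z = 0. Lengths are in m, angles in rad, forces in N, time in s.
With the tool pointing down it reaches from about 0.325 to 0.85 m from the base axis. Payload 15.5 kg.
Tool frame: the origin (TCP) lies at the very end of the fingers, on their centre line; the grasp point (between the pads) lies 19 mm behind it; z points along the fingers, y is the line along which they close (so a half turn about z gives the same grasp; the last joint's range is limited). The gripper opens to 91 mm and grips with 3 to 60 N. Pads are 32 mm wide; open, the fingers measure 118 mm over their backs; the gripper's body (76 mm by 178 mm) begins 60 mm behind the grasp point.
Start: joints at [1.135, 0.494, 1.345, -0, 1.302, -0.096], TCP at [0.208, 0.589, 0.214] pointing down, gripper open.
Joint ranges: [-2.91, 2.91], [-0.82, 2.16], [0.22, 2.67], [-1.22, 4.37], [0.12, 2.79], [-3.08, 3.08]. Speed limits (rad/s): [1.89, 1.89, 2.57, 3.01, 3.01, 3.01].

### API

Orientations are given as a unit quaternion [x, y, z, w].
In Python, from workcell import * gives the robot as it stands.
- The arm moves only by the shell command python3 -m crank 'ROWS' [FORCE]. ROWS is JSON, a list of rows, each an object of numbers: "dx", "dy", "dz": the shift along the tool's x, y, z scaled (see below); "wx", "wy", "wz": the turn, a rotation vector about the tool's x, y, z scaled (see below); "gripper": the opening, from -1 (shut) to 1 (fully open). In form: [{"dx": .., "dy": .., "dz": .., "wx": .., "wy": .., "wz": .., "gripper": ..}, ...]. A call has 1 to 20 rows; each row is the pose to reach, as a shift and turn from the pose commanded when the call began, along the tool's axes at that moment; what a row does not reach only later rows make up. The controller multiplies each number of a shift by 20 cm and each number of a turn by pi/2 rad. A row lasts 1/8 s, in which the tool goes at most 62.5 mm and 10.7 degrees, less where a joint would pass 70% of its speed; a pose out of reach is approached as far as the arm can. A call with a number of a shift or a turn outside -1 to 1 is refused whole. A call with a gripper value outside its range is refused whole. The fingers move at their own pace and stop on an object; FORCE is the grip in N (left out, the last holds). Time passes only in rows, so rows that repeat a pose let the fingers close. It gives the time, the measured TCP pose, the force, the opening and the grip force at its end, in the units of the state.
- read_state(): the state, without advancing time (a new reading comes with each control period).
- grab_frame(name): name is "side" or "top" or "wrist"; returns a dict with "color" (400x640x3 uint8, red, green, blue), "range_z" (400x640 float32, m along the optical axis (not along the pixel's ray), 0 where there is no reading), "fx", "fy", "cx", "cy" (pixels), "origin" and "orientation" of the camera in the world. Camera axes: x right, y up, looking along -z (the intrinsics and any distortion apply to the point x, -y, -z); pixel columns grow to the right and rows downward; lengths in m; the calibration is good to about 2 mm. The wrist camera is an equidistant fisheye: a pixel r from the principal point sees the ray r / f radians off the axis. A picture is of the moment at which its call begins.
- job_done(): hands the job in; it is judged then, once.
The state is a dict: "clock": time; "joint_positions": joint angles; "joint_vel": joint speeds; "effort": joint torques, N m; "ee_pos": TCP position; "tcp_rot": TCP orientation; "force": force on the tool from outside, world axes, zero at the start; "ft_torque": the same for the moment, N m; "width": finger opening in m; "finger_force": force on a finger pad.
Only numpy, scipy, OpenCV 4.12 (cv2) and the standard library are available. Lean on these libraries where they do the work, as an engineer would, in place of code of your own. Each camera call takes 0.05 s, during which the arm holds its last target. There are 200 camera calls.

## Working session

There is one attempt and no reset: what is moved stays moved. The work goes in short steps, Python scripts to look and compute and a shell command to move; the robot and the scene stay as the last step left them, time stands still between calls to the robot, and variables do not carry over. Pictures are saved under pics/ and viewed, at most 10 in all, crops included, and the job is handed in when it is done.

```bash
ls; mkdir -p pics; python3 - <<'E'
from workcell import *
import cv2,numpy as np
s=read_state(); print({k:np.round(v,3).tolist() for k,v in s.items()})
for n in("top","side"):
    f=grab_frame(n); np.savez(f"{n}0.npz",**f); print(n,f["fx"],f["fy"],f["cx"],f["cy"],f["origin"],f["orientation"],[k for k in f])
    cv2.imwrite(f"pics/{n}0.png",f["color"][:,:,::-1])
E
```

```text
pics
{'clock': 0.0, 'joint_positions': [1.136, 0.494, 1.346, 0.0, 1.302, -0.096], 'joint_vel': [0.001, 0.001, 0.001, -0.0, 0.001, 0.001], 'effort': [0.004, -87.881, -38.187, 0.071, 0.053, -0.0], 'ee_pos': [0.208, 0.589, 0.213], 'tcp_rot': [0.169, 0.986, -0.001, -0.0], 'force': [0.145, -0.716, -0.358], 'ft_torque': [-0.06, -0.043, 0.064], 'finger_force': 0.0, 'width': 0.091}
top 434.50481635749475 434.50481635749475 320.84220495652147 197.7898523277597 [0.42802248 0.02053684 1.41704122] [ 0.03283387 -0.03857225 -0.70334323  0.70904331] ['color', 'range_z', 'fx', 'fy', 'cx', 'cy', 'origin', 'orientation']
side 373.1213681512237 373.1213681512237 320.85528410420017 196.88681745222868 [0.45143947 0.81851277 0.80614448] [-0.0322587   0.40747342  0.91082502 -0.05764173] ['color', 'range_z', 'fx', 'fy', 'cx', 'cy', 'origin', 'orientation']
```

View pics/top0.png

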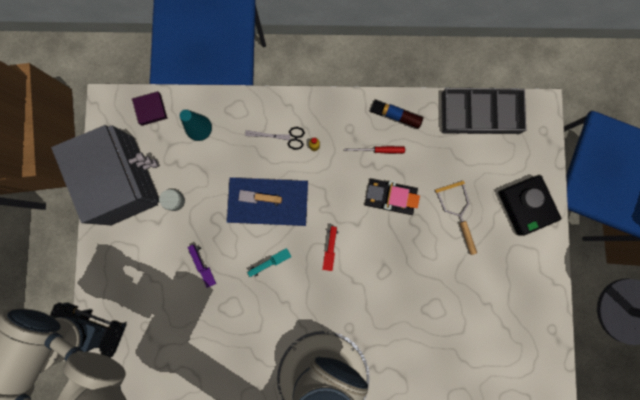

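View pics/side0.png

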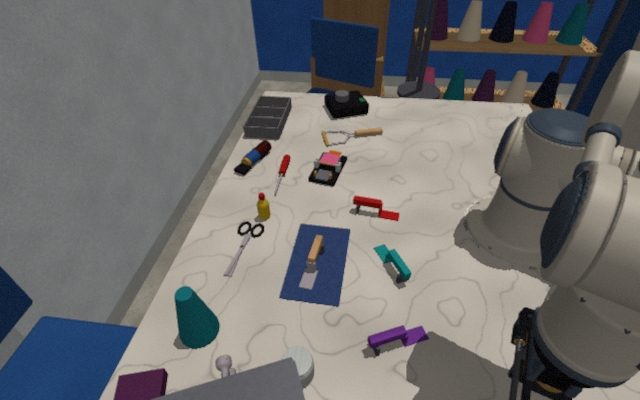

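The candidates are the wooden-handled lifter on the mat (265,198 in top), purple (202,265), turquoise (269,263) and red (330,247). I choose the wooden one, whose blade points left (+y). The cradle is at (392,196), with its free edge and apron facing right (-y). Next I measure these coarsely and check the choice in a crop.

```bash
cat > h.py <<'E'
import numpy as np,cv2
from scipy.spatial.transform import Rotation as R
def rays(f,uv,fish=False):
    uv=np.atleast_2d(uv).astype(float); a=(uv[:,0]-f["cx"])/f["fx"]; b=(uv[:,1]-f["cy"])/f["fy"]
    if fish:
        r=np.hypot(a,b)+1e-12; s=np.sin(r)/r; d=np.c_[a*s,-b*s,-np.cos(r)]
    else: d=np.c_[a,-b,-np.ones_like(a)]
    return R.from_quat(f["orientation"]).apply(d)
def onplane(f,uv,z,fish=False):
    d=rays(f,uv,fish); o=np.asarray(f["origin"]); return o+d*((z-o[2])/d[:,2])[:,None]
def mask(f,lo,hi):
    return cv2.inRange(cv2.cvtColor(f["color"],cv2.COLOR_RGB2HSV),lo,hi)
def blob(m,near,win):
    k=np.zeros_like(m);x,y=near;k[y-win:y+win,x-win:x+win]=255
    c,_=cv2.findContours(m&k,cv2.RETR_EXTERNAL,cv2.CHAIN_APPROX_NONE)
    return max(c,key=cv2.contourArea)[:,0,:]
E
python3 - <<'E'
from h import *
f=dict(np.load("top0.npz"))
for n,lo,hi,p,w,z in(("mat",(100,80,30),(125,255,255),(267,201),50,.003),("handle",(8,70,90),(25,255,255),(267,198),18,.053),("pink",(150,60,100),(179,200,255),(400,197),15,.036),("orange",(3,150,120),(14,255,255),(413,200),12,.023)):
    b=blob(mask(f,lo,hi),p,w); P=onplane(f,b,z)[:,:2].astype(np.float32)*1000
    r=cv2.minAreaRect(P); print(n,len(b),np.round(r[0],1),np.round(r[1],1),r[2], "depthz",(f["range_z"][int(b[:,1].mean()),int(b[:,0].mean())]))
cv2.imwrite("pics/c.png",cv2.resize(f["color"][150:280,190:440,::-1],None,fx=3,fy=3,interpolation=2))
E
```

```text
mat 238 [559.4 185.2] [253.8 144.4] 88.04481506347656 depthz 1.3853137
handle 60 [564.3 178.1] [86.1 21.9] 82.31871032714844 depthz 1.3693095
pink 67 [ 574.3 -239. ] [54.6 62.5] 78.2927474975586 depthz 1.391563
orange 42 [ 564.1 -286.9] [35.5 43.3] 80.96957397460938 depthz 1.4028038
```

View pics/c.png

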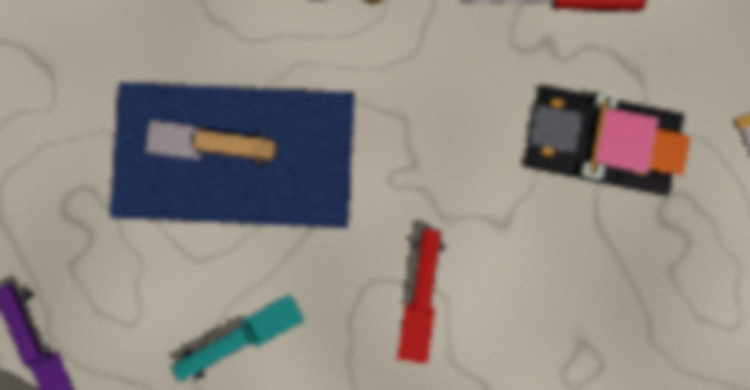

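The crop shows the wooden lifter with its handle at (233,145) and steel blade at (173,140), pointing +y. The cradle's plate is at (627,140) and its apron at (670,152). The sizes match the description, so I move to look with the wrist camera.

```bash
python3 -m crank '[{"dx":-1,"dy":-1,"wz":0.87,"gripper":1},{"dx":-1,"dy":-1,"wz":0.87,"gripper":1},{"dx":-1,"dy":-1,"wz":0.87,"gripper":1},{"dx":-1,"dy":-1,"wz":0.87,"gripper":1},{"dx":-1,"dy":-1,"wz":0.87,"gripper":1},{"dx":-1,"dy":-1,"wz":0.87,"gripper":1},{"dx":-1,"dy":-1,"wz":0.87,"gripper":1},{"dx":-1,"dy":-1,"wz":0.87,"gripper":1},{"dx":-1,"dy":-1,"wz":0.87,"gripper":1}]'; python3 - <<'E'
from workcell import *
from h import *
s=read_state(); M=R.from_quat(s["tcp_rot"]).as_matrix(); print(s["ee_pos"],M.round(3))
print(M.T@(np.array([.545,.178,.25])-s["ee_pos"])/.2)
E
```

```text
[0.20815872 0.5889733  0.21341628] [[-0.943  0.333 -0.   ]
 [ 0.333  0.943 -0.001]
 [ 0.    -0.001 -1.   ]]
[-2.27275071 -1.3762482  -0.18174657]validation failed for argument at $[0]...
```

```bash
python3 -m crank '[{"dx":-1.0,"dy":-1.0,"dz":0,"wx":0,"wy":0,"wz":0.87,"gripper":1},{"dx":-1.0,"dy":-1.0,"dz":0,"wx":0,"wy":0,"wz":0.87,"gripper":1},{"dx":-1.0,"dy":-1.0,"dz":0,"wx":0,"wy":0,"wz":0.87,"gripper":1},{"dx":-1.0,"dy":-1.0,"dz":0,"wx":0,"wy":0,"wz":0.87,"gripper":1},{"dx":-1.0,"dy":-1.0,"dz":0,"wx":0,"wy":0,"wz":0.87,"gripper":1},{"dx":-1.0,"dy":-1.0,"dz":0,"wx":0,"wy":0,"wz":0.87,"gripper":1},{"dx":-1.0,"dy":-1.0,"dz":0,"wx":0,"wy":0,"wz":0.87,"gripper":1},{"dx":-1.0,"dy":-1.0,"dz":0,"wx":0,"wy":0,"wz":0.87,"gripper":1},{"dx":-1.0,"dy":-1.0,"dz":0,"wx":0,"wy":0,"wz":0.87,"gripper":1}]'; python3 - <<'E'
from workcell import *
from h import *
s=read_state(); M=R.from_quat(s["tcp_rot"]).as_matrix(); print(s["ee_pos"],M.round(3))
print(M.T@(np.array([.545,.178,.25])-s["ee_pos"])/.2)
E
```

```text
clock: 1.23
ee_pos: [0.3301, 0.3339, 0.2138]
tcp_rot: [0.753, 0.658, -0.0, -0.0]
force: [0.3, 0.8, -0.0]
width: 0.0915
finger_force: 0.0
[0.33008526 0.33392515 0.21377349] [[ 0.135  0.991 -0.   ]
 [ 0.991 -0.135 -0.   ]
 [-0.    -0.    -1.   ]]
[-0.62766847  1.16982616 -0.18130905]
```

```bash
python3 -m crank '[{"dx":-0.6,"dy":1.0,"dz":-0.2,"wx":0,"wy":0,"wz":0,"gripper":1},{"dx":-0.6,"dy":1.0,"dz":-0.2,"wx":0,"wy":0,"wz":0,"gripper":1},{"dx":-0.6,"dy":1.0,"dz":-0.2,"wx":0,"wy":0,"wz":0,"gripper":1},{"dx":-0.6,"dy":1.0,"dz":-0.2,"wx":0,"wy":0,"wz":0,"gripper":1},{"dx":-0.6,"dy":1.0,"dz":-0.2,"wx":0,"wy":0,"wz":0,"gripper":1},{"dx":-0.6,"dy":1.0,"dz":-0.2,"wx":0,"wy":0,"wz":0,"gripper":1}]'; python3 - <<'E'
from workcell import *
from h import *
s=read_state(); f=grab_frame("wrist"); np.savez("w1.npz",**f)
print(f["fx"],f["fy"],f["cx"],f["cy"],f["origin"],R.from_quat(f["orientation"]).as_matrix().round(3))
cv2.imwrite("pics/w1.png",f["color"][:,:,::-1])
E
```

```text
clock: 1.98
ee_pos: [0.5117, 0.1881, 0.2535]
tcp_rot: [0.753, 0.658, -0.0, -0.0]
force: [0.3, -0.3, -0.0]
width: 0.0914
finger_force: 0.0
309.70691628693146 309.70691628693146 318.6650726718327 198.5706273574279 [0.52104515 0.25999589 0.42329857] [[ 0.991  0.13   0.035]
 [-0.134  0.959  0.25 ]
 [-0.001 -0.252  0.968]]
```

View pics/w1.png

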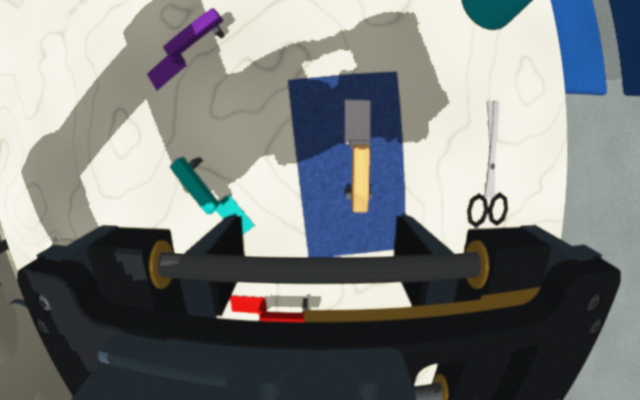

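The wrist view shows the lifter handle from (361,145) to (361,212) and the blade at (345–370, 100–145), standing on the mat. Next I measure it.

```bash
python3 - <<'E'
from h import *
from workcell import *
f=dict(np.load("w1.npz"))
def meas(n,lo,hi,p,w,z):
    b=blob(mask(f,lo,hi),p,w); P=onplane(f,b,z,True)[:,:2]*1000
    r=cv2.minAreaRect(P.astype(np.float32)); print(n,len(b),np.round(r[0],1),np.round(r[1],1),round(r[2],1)); return P
meas("mat",(100,80,20),(125,255,255),(350,165),100,.003)
meas("handle",(8,60,90),(28,255,255),(361,178),40,.053)
meas("blade",(0,0,40),(179,70,200),(357,120),24,.005)
h=f["range_z"];print(h[178,361],h[120,357])
g=grab_frame
s=read_state(); M=R.from_quat(s["tcp_rot"]).as_matrix()
E
```

```text
mat 546 [556.4 187.3] [258.8 146.9] 88.1
handle 159 [561.6 182.9] [84.  22.6] 83.2
blade 134 [571.6 251.6] [59.8 35.5] 82.9
0.37700036 0.40478328
```

```bash
python3 -m crank '[{"dx":0.008,"dy":0.251,"dz":0.3,"wx":0,"wy":0,"wz":0,"gripper":1},{"dx":0.008,"dy":0.251,"dz":0.6,"wx":0,"wy":0,"wz":0,"gripper":1},{"dx":0.008,"dy":0.251,"dz":0.8,"wx":0,"wy":0,"wz":0,"gripper":1},{"dx":0.008,"dy":0.251,"dz":0.8,"wx":0,"wy":0,"wz":0,"gripper":1},{"dx":0.008,"dy":0.251,"dz":0.8,"wx":0,"wy":0,"wz":0,"gripper":1}]'; python3 - <<'E'
from h import *
from workcell import *
s=read_state(); M=R.from_quat(s["tcp_rot"]).as_matrix(); print(M.T@(np.array([.5616,.1829,.023])-s["ee_pos"])/.2,s["force"],s["ft_torque"])
f=grab_frame("wrist");np.savez("w2.npz",**f)
b=blob(mask(f,(8,60,90),(28,255,255)),(330,220),80);P=onplane(f,b,.053,True)[:,:2]*1000
print(cv2.minAreaRect(P.astype(np.float32)),b.min(0),b.max(0))
E
```

```text
clock: 2.65
ee_pos: [0.5625, 0.1837, 0.0958]
tcp_rot: [0.753, 0.658, 0.001, 0.0]
force: [1.0, -0.1, 0.7]
width: 0.0913
finger_force: 0.0
[-0.00478547 -0.00457473  0.36378926] [ 0.96252081 -0.05597496  0.69683116] [-0.10753074  0.07249984 -0.02842341]
((563.3697509765625, 190.5645751953125), (71.24974822998047, 20.025331497192383), 83.02935028076172) [306 163] [333 257]
```

```bash
python3 -m crank '[{"dx":0,"dy":0,"dz":0.2,"wx":0,"wy":0,"wz":0,"gripper":1},{"dx":0,"dy":0,"dz":0.3,"wx":0,"wy":0,"wz":0,"gripper":1},{"dx":0,"dy":0,"dz":0.36,"wx":0,"wy":0,"wz":0,"gripper":1},{"dx":0,"dy":0,"dz":0.36,"wx":0,"wy":0,"wz":0,"gripper":1},{"dx":0,"dy":0,"dz":0.36,"wx":0,"wy":0,"wz":0,"gripper":-1},{"dx":0,"dy":0,"dz":0.36,"wx":0,"wy":0,"wz":0,"gripper":-1},{"dx":0,"dy":0,"dz":0.36,"wx":0,"wy":0,"wz":0,"gripper":-1},{"dx":0,"dy":0,"dz":0.36,"wx":0,"wy":0,"wz":0,"gripper":-1},{"dx":0,"dy":0,"dz":0.36,"wx":0,"wy":0,"wz":0,"gripper":-1},{"dx":0,"dy":0,"dz":0.36,"wx":0,"wy":0,"wz":0,"gripper":-1},{"dx":0,"dy":0,"dz":0.36,"wx":0,"wy":0,"wz":0,"gripper":-1},{"dx":0,"dy":0,"dz":0.36,"wx":0,"wy":0,"wz":0,"gripper":-1}]' 40
```

```text
clock: 4.2
ee_pos: [0.5621, 0.1829, 0.0219]
tcp_rot: [0.753, 0.658, -0.0, -0.0]
force: [0.4, -0.1, 0.2]
width: 0.0196
finger_force: 40.0
```

```bash
python3 -m crank '[{"dx":0,"dy":0,"dz":-0.2,"wx":0,"wy":0,"wz":0,"gripper":-1},{"dx":0,"dy":0,"dz":-0.5,"wx":0,"wy":0,"wz":0,"gripper":-1},{"dx":0,"dy":0,"dz":-0.8,"wx":0,"wy":0,"wz":0,"gripper":-1},{"dx":-0.3,"dy":0.03,"dz":-0.95,"wx":0,"wy":0,"wz":0,"gripper":-1},{"dx":-0.6,"dy":0.06,"dz":-0.95,"wx":0,"wy":0,"wz":0,"gripper":-1},{"dx":-0.9,"dy":0.09,"dz":-0.95,"wx":0,"wy":0,"wz":0,"gripper":-1},{"dx":-1,"dy":0.1,"dz":-0.95,"wx":0,"wy":0,"wz":0,"gripper":-1}]' && python3 -m crank '[{"dx":-0.3,"dy":0.03,"dz":0,"wx":0,"wy":0,"wz":0,"gripper":-1},{"dx":-0.6,"dy":0.06,"dz":0,"wx":0,"wy":0,"wz":0,"gripper":-1},{"dx":-0.9,"dy":0.1,"dz":0,"wx":0,"wy":0,"wz":0,"gripper":-1},{"dx":-1,"dy":0.1,"dz":0,"wx":0,"wy":0,"wz":0,"gripper":-1}]' && python3 -m crank '[{"dx":-0.3,"dy":0.03,"dz":0,"wx":0,"wy":0,"wz":0,"gripper":-1},{"dx":-0.6,"dy":0.06,"dz":0,"wx":0,"wy":0,"wz":0,"gripper":-1},{"dx":-0.9,"dy":0.1,"dz":0,"wx":0,"wy":0,"wz":0,"gripper":-1},{"dx":-1,"dy":0.1,"dz":0,"wx":0,"wy":0,"wz":0,"gripper":-1},{"dx":-1,"dy":0.1,"dz":0,"wx":0,"wy":0,"wz":0,"gripper":-1},{"dx":-1,"dy":0.1,"dz":0,"wx":0,"wy":0,"wz":0,"gripper":-1}]'; python3 - <<'E'
from h import *
from workcell import *
f=grab_frame("wrist");np.savez("w3.npz",**f);cv2.imwrite("pics/w3.png",f["color"][:,:,::-1])
s=read_state();print(s["joint_positions"],s["ft_torque"],s["force"])
E
```

```text
clock: 5.08
ee_pos: [0.5545, -0.021, 0.212]
tcp_rot: [0.754, 0.657, -0.0, 0.0]
force: [-0.1, 0.2, -0.5]
width: 0.02
finger_force: 40.0
clock: 5.58
ee_pos: [0.5475, -0.2216, 0.2116]
tcp_rot: [0.754, 0.657, -0.0, 0.0]
force: [-0.3, 1.2, -0.9]
width: 0.02
finger_force: 40.0
clock: 6.32
ee_pos: [0.5408, -0.4179, 0.2118]
tcp_rot: [0.753, 0.658, 0.0, -0.0]
force: [-0.6, 0.2, -1.6]
width: 0.0196
finger_force: 40.0
[-7.45322353e-01  5.80461743e-01  1.18776444e+00  3.54454429e-04
  1.37393711e+00 -6.11262875e-01] [-0.13000198  0.04159983  0.01180867] [ 0.02374691 -0.5235489  -1.11717277]
```

View pics/w3.png

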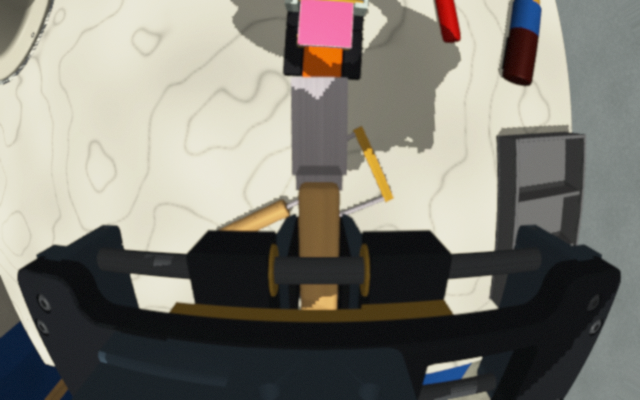

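The wrist view shows the lifter held with its blade tip near (318,78). Beyond it are the orange apron (323,60) and the pink plate (326,24). The scraper lies below, with its handle at (255,215) and loop at (375,165). I measure the plate, the apron height and the scraper height.

```bash
cat >> h.py <<'E'
def cloud(f,fish=True):
    h,w=f["range_z"].shape; v,u=np.mgrid[:h,:w]; d=rays(f,np.c_[u.ravel(),v.ravel()],fish)
    ax=R.from_quat(f["orientation"]).apply([0,0,-1]); c=d@ax
    P=f["origin"]+d*(f["range_z"].ravel()/np.where(c>.05,c,1))[:,None]
    return P.reshape(h,w,3)
E
python3 - <<'E'
from h import *
f=dict(np.load("w3.npz")); C=cloud(f)*1000
def meas(n,lo,hi,p,w,z):
    b=blob(mask(f,lo,hi),p,w); P=onplane(f,b,z,True)[:,:2]*1000
    r=cv2.minAreaRect(P.astype(np.float32)); print(n,len(b),b.min(0),b.max(0),np.round(r[0],1),np.round(r[1],1),round(r[2],1),cv2.boxPoints(r).round(1).tolist()); return P
meas("pink",(150,60,100),(179,200,255),(326,40),40,.036)
meas("orange",(3,150,80),(14,255,255),(323,60),30,.023)
for n,(u,v) in dict(pink=(326,30),orange=(323,62),orange2=(330,58),tbl=(200,80),tip=(318,90),blade=(318,150),handle=(320,230),scr=(265,212),neck=(350,212),loop=(378,175),neck2=(225,228)).items(): print(n,C[v-1:v+2,u-1:u+2].reshape(-1,3).mean(0).round(1))
T=dict(np.load("top0.npz")); C2=cloud(T,False)*1000
m=mask(T,(8,90,90),(28,255,255)); m[:, :430]=0; m[:,485:]=0;m[:170]=0;m[260:]=0
P=C2[m>0]; print("scraper",P.min(0),P.max(0)); 
for n,(u,v) in dict(pink=(400,197),orange=(413,200)).items(): print(n,C2[v,u])
E
```

```text
pink 190 [297   0] [353  47] [ 572.2 -235.9] [56.4 61.9] 79.3 [[536.5999755859375, -257.8999938964844], [597.4000244140625, -269.3999938964844], [607.7999877929688, -214.0], [547.0, -202.5]]
orange 132 [302  46] [343  76] [ 563.3 -279.3] [36.4 45.2] 78.7 [[537.5999755859375, -292.70001220703125], [581.9000244140625, -301.5], [589.0, -265.79998779296875], [544.7000122070312, -257.0]]
pink [ 571.9 -244.7   34.8]
orange [ 563.9 -279.3   21.1]
orange2 [ 572.5 -275.7   21.9]
tbl [ 407.4 -269.5   -0.7]
tip [ 552.  -328.2  193.9]
blade [ 547.1 -364.3  194.3]
handle [ 543.7 -397.6  242.2]
scr [ 469.3 -447.5   19.8]
neck [ 573.8 -465.2    7.7]
loop [ 613.8 -422.4    7.8]
neck2 [ 411.9 -462.9   16.8]
scraper [ 396.19236861 -490.44676339   -6.84081779] [ 630.94632335 -363.73798309   28.94356697]
pink [ 572.65508841 -243.26811064   37.03600719]
orange [ 564.67738684 -287.73900904   23.68354065]
```

```bash
python3 -m crank '[{"dx":0.017,"dy":-0.013,"dz":0.3,"wx":0,"wy":0,"wz":0.034,"gripper":-1},{"dx":0.017,"dy":-0.013,"dz":0.55,"wx":0,"wy":0,"wz":0.034,"gripper":-1},{"dx":0.017,"dy":-0.013,"dz":0.7,"wx":0,"wy":0,"wz":0.034,"gripper":-1},{"dx":0.017,"dy":-0.013,"dz":0.7,"wx":0,"wy":0,"wz":0.034,"gripper":-1},{"dx":0.017,"dy":-0.013,"dz":0.7,"wx":0,"wy":0,"wz":0.034,"gripper":-1},{"dx":0.017,"dy":-0.013,"dz":0.7,"wx":0,"wy":0,"wz":0.034,"gripper":-1}]'; python3 - <<'E'
from h import *
from workcell import *
f=grab_frame("wrist");np.savez("w4.npz",**f);cv2.imwrite("pics/w4.png",cv2.resize(f["color"][0:260,180:480,::-1],None,fx=2,fy=2))
s=read_state();M=R.from_quat(s["tcp_rot"]).as_matrix();print(s["ee_pos"],M.round(4),s["ft_torque"],s["force"])
E
```

```text
clock: 7.12
ee_pos: [0.5392, -0.4164, 0.0739]
tcp_rot: [0.771, 0.637, 0.0, 0.001]
force: [-0.2, 0.1, -2.0]
width: 0.0198
finger_force: 40.0
[ 0.5390712  -0.41639148  0.0736049 ] [[ 0.1877  0.9822  0.0018]
 [ 0.9822 -0.1877 -0.0017]
 [-0.0013  0.0021 -1.    ]] [-0.09211775  0.07279406 -0.02107364] [ 0.48408953 -0.50599689 -1.5910978 ]
```

View pics/w4.png

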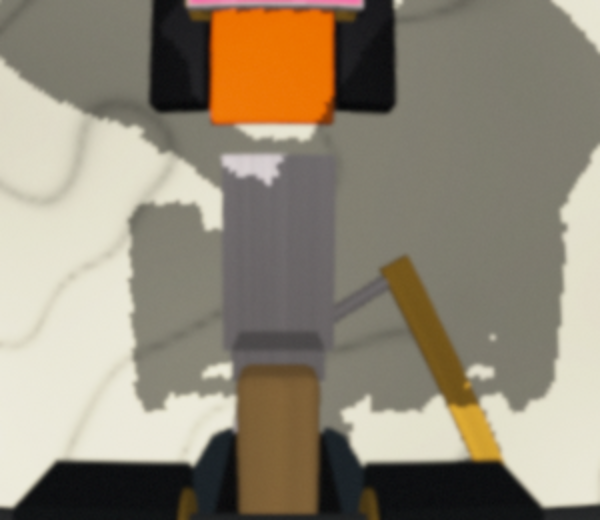

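The view shows the blade tip edge at full-frame (291–347, 77), the whole apron at (285–347, 5–62), and the plate's edge at row ~4. Next I measure the tip relative to the apron and the plate.

```bash
python3 - <<'E'
from h import *
f=dict(np.load("w4.npz")); C=cloud(f)*1000
a=np.deg2rad(79.2); c=np.array([np.cos(a),np.sin(a)]); l=np.array([np.sin(a),-np.cos(a)])
b=blob(mask(f,(3,150,80),(16,255,255)),(316,33),33)
for z in (.018,.021,.024):
    P=onplane(f,b,z,True)[:,:2]*1000; r=cv2.minAreaRect(P.astype(np.float32)); print(z,np.round(r[0],1),np.round(r[1],1),round(r[2],1),"fwd",(P@c).min().round(1),(P@c).max().round(1),"lat",np.percentile(P@l,[3,50,97]).round(1))
print("apron z",np.median(C[20:55,295:338,2]), "plate z",np.median(C[0:3,290:340,2]))
for u,v in((296,78),(340,78),(291,130),(347,130)):
    q=onplane(f,[u,v],.0567,True)[0,:2]*1000; print("blade",u,v,(q@c).round(1),(q@l).round(1))
print("blade top z",np.median(C[95:140,300:340,2]),np.median(C[82:90,300:340,2]),np.median(C[140:160,300:340,2]))
q=np.array([539.1,-416.4]);print("tcp",q@c,q@l)
q=onplane(f,[[290,4],[350,4]],.034,True)[:,:2]*1000;print("pink edge",q@c,q@l)
E
```

```text
0.018 [ 562.6 -280.1] [45.5 45.4] 78.6 fwd -192.5 -147.1 lat [582.5 605.  627.9]
0.021 [ 562.4 -281. ] [44.9 44.8] 78.6 fwd -193.0 -148.3 lat [582.9 605.  627.7]
0.024 [ 562.3 -281.9] [44.3 44.2] 78.6 fwd -193.6 -149.4 lat [583.2 605.  627.4]
apron z 21.798223364465073 plate z 35.09584678674045
blade 296 78 -210.2 593.7
blade 340 78 -210.2 619.8
blade 291 130 -241.8 590.6
blade 347 130 -241.8 624.2
blade top z 55.9028435107802 55.86136090887325 55.90828350216205
tcp -308.0071445102619 607.5766362613318
pink edge [-153.24923987 -153.13554099] [587.70399606 628.59191236]
```

```bash
python3 -m crank '[{"dx":0.09,"dy":-0.008,"dz":0,"wx":0,"wy":0,"wz":0,"gripper":-1},{"dx":0.18,"dy":-0.008,"dz":0.05,"wx":0,"wy":0,"wz":0,"gripper":-1},{"dx":0.18,"dy":-0.008,"dz":0.1,"wx":0,"wy":0,"wz":0,"gripper":-1},{"dx":0.18,"dy":-0.008,"dz":0.135,"wx":0,"wy":0,"wz":0,"gripper":-1},{"dx":0.18,"dy":-0.008,"dz":0.135,"wx":0,"wy":0,"wz":0,"gripper":-1},{"dx":0.18,"dy":-0.008,"dz":0.135,"wx":0,"wy":0,"wz":0,"gripper":-1}]'; cat > fz.py <<'E'
from h import *
from workcell import *
F=[]
for i in range(6):
    f=grab_frame("wrist"); s=read_state(); F.append(np.r_[s["force"],s["ft_torque"]])
F=np.array(F);print("F",F.mean(0).round(2),F.std(0).round(2)[:3],s["ee_pos"].round(5) if hasattr(s["ee_pos"],"round") else s["ee_pos"],s["clock"])
C=cloud(f)*1000;print("blade z",np.median(C[95:140,300:340,2]))
np.savez("w_last.npz",**f)
E
python3 fz.py
```

```text
clock: 7.92
ee_pos: [0.5435, -0.3808, 0.045]
tcp_rot: [0.771, 0.637, -0.0, 0.0]
force: [0.3, 0.4, -1.5]
width: 0.0196
finger_force: 40.0
F [-0.2  -0.1  -1.42 -0.11  0.07 -0.  ] [0.52 0.38 0.34] [ 0.54358 -0.38046  0.04511] 8.225
blade z 27.297762732447605
```

```bash
python3 -m crank '[{"dx":0,"dy":0,"dz":0.005,"wx":0,"wy":0,"wz":0,"gripper":-1},{"dx":0,"dy":0,"dz":0.0075,"wx":0,"wy":0,"wz":0,"gripper":-1},{"dx":0,"dy":0,"dz":0.0075,"wx":0,"wy":0,"wz":0,"gripper":-1}]' |grep force; python3 fz.py; python3 -m crank '[{"dx":0,"dy":0,"dz":0.003,"wx":0,"wy":0,"wz":0,"gripper":-1},{"dx":0,"dy":0,"dz":0.003,"wx":0,"wy":0,"wz":0,"gripper":-1}]' |grep force; python3 fz.py
```

```text
force: [-0.3, -0.5, -1.3]
finger_force: 40.0
F [-0.24  0.13 -1.46 -0.11  0.07  0.  ] [0.28 0.47 0.3 ] [ 0.54351 -0.38034  0.04343] 8.9
blade z 25.605236413600835
force: [-0.2, 0.0, -2.6]
finger_force: 40.0
F [ 0.27  0.09 -1.16 -0.12  0.06 -0.  ] [0.49 0.36 0.49] [ 0.54352 -0.38033  0.04284] 9.45
blade z 24.977048925834843
```

```bash
python3 -m crank '[{"dx":0,"dy":0,"dz":0.003,"wx":0,"wy":0,"wz":0,"gripper":-1},{"dx":0,"dy":0,"dz":0.003,"wx":0,"wy":0,"wz":0,"gripper":-1}]' |grep force; python3 fz.py
```

```text
force: [0.6, -0.7, -1.5]
finger_force: 40.0
F [-0.05  0.24 -1.14 -0.1   0.08  0.01] [0.48 0.67 0.46] [ 0.54354 -0.38033  0.04223] 10.0
blade z 24.418524296625012
```

```bash
python3 -m crank '[{"dx":0,"dy":0,"dz":0.003,"wx":0,"wy":0,"wz":0,"gripper":-1},{"dx":0,"dy":0,"dz":0.003,"wx":0,"wy":0,"wz":0,"gripper":-1}]' |grep force; python3 fz.py
```

```text
force: [0.9, 0.2, -1.7]
finger_force: 40.0
F [-0.15 -0.04 -1.12 -0.11  0.05 -0.  ] [0.51 0.43 0.68] [ 0.54353 -0.38034  0.04163] 10.55
blade z 23.80794998639346
```

```bash
python3 -m crank '[{"dx":0,"dy":0,"dz":0.003,"wx":0,"wy":0,"wz":0,"gripper":-1},{"dx":0,"dy":0,"dz":0.003,"wx":0,"wy":0,"wz":0,"gripper":-1}]' |grep force; python3 fz.py
```

```text
force: [-0.5, -0.3, 1.7]
finger_force: 40.0
F [-0.27 -0.41  1.23  0.03  0.15  0.02] [0.37 0.39 0.44] [ 0.54355 -0.38036  0.04107] 11.1
blade z 23.341157915093376
```

Contact is felt at about 2.6 N. Now I slide in 35 mm.

```bash
python3 -m crank '[{"dx":0.025,"dy":0,"dz":0,"wx":0,"wy":0,"wz":0,"gripper":-1},{"dx":0.05,"dy":0,"dz":0,"wx":0,"wy":0,"wz":0,"gripper":-1},{"dx":0.075,"dy":0,"dz":0,"wx":0,"wy":0,"wz":0,"gripper":-1},{"dx":0.1,"dy":0,"dz":0,"wx":0,"wy":0,"wz":0,"gripper":-1},{"dx":0.125,"dy":0,"dz":0,"wx":0,"wy":0,"wz":0,"gripper":-1},{"dx":0.15,"dy":0,"dz":0,"wx":0,"wy":0,"wz":0,"gripper":-1},{"dx":0.175,"dy":0,"dz":0,"wx":0,"wy":0,"wz":0,"gripper":-1},{"dx":0.175,"dy":0,"dz":0,"wx":0,"wy":0,"wz":0,"gripper":-1}]'; python3 fz.py; python3 - <<'E'
from h import *
from workcell import *
f=grab_frame("wrist");cv2.imwrite("pics/w5.png",cv2.resize(f["color"][0:260,180:480,::-1],None,fx=2,fy=2))
E
```

```text
clock: 12.1
ee_pos: [0.5502, -0.3453, 0.041]
tcp_rot: [0.771, 0.637, 0.0, -0.0]
force: [0.3, 1.4, 2.2]
width: 0.0195
finger_force: 40.0
F [ 0.1   1.7   1.9   0.42 -0.01 -0.01] [0.52 0.36 0.37] [ 0.55001 -0.34593  0.04095] 12.4
blade z 23.38295618048636
```

View pics/w5.png

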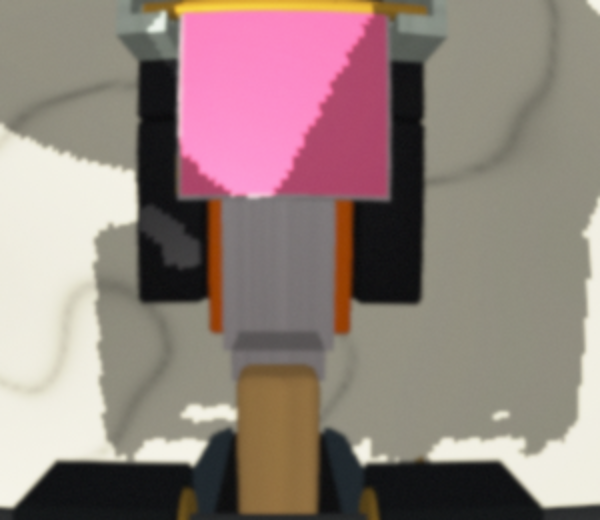

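The plate lies flat with the blade centred about 14 mm under its edge (the edge is at crop row 198) and about 3 N on the apron. Now I lift along the arc to about 65°.

```bash
python3 -m crank '[{"dx":0,"dy":0,"dz":-0.02,"wx":0,"wy":0,"wz":0,"gripper":-1},{"dx":0,"dy":0,"dz":-0.035,"wx":0,"wy":0,"wz":0,"gripper":-1},{"dx":0.001,"dy":0,"dz":-0.05,"wx":0,"wy":0,"wz":0,"gripper":-1},{"dx":0.004,"dy":0,"dz":-0.075,"wx":0,"wy":0,"wz":0,"gripper":-1},{"dx":0.0075,"dy":0,"dz":-0.0965,"wx":0,"wy":0,"wz":0,"gripper":-1},{"dx":0.017,"dy":0,"dz":-0.125,"wx":0,"wy":0,"wz":0,"gripper":-1},{"dx":0.029,"dy":0,"dz":-0.149,"wx":0,"wy":0,"wz":0,"gripper":-1},{"dx":0.039,"dy":0,"dz":-0.165,"wx":0,"wy":0,"wz":0,"gripper":-1},{"dx":0.051,"dy":0,"dz":-0.179,"wx":0,"wy":0,"wz":0,"gripper":-1},{"dx":0.064,"dy":0,"dz":-0.193,"wx":0,"wy":0,"wz":0,"gripper":-1},{"dx":0.0775,"dy":0,"dz":-0.2045,"wx":0,"wy":0,"wz":0,"gripper":-1},{"dx":0.088,"dy":0,"dz":-0.212,"wx":0,"wy":0,"wz":0,"gripper":-1},{"dx":0.0985,"dy":0,"dz":-0.2185,"wx":0,"wy":0,"wz":0,"gripper":-1},{"dx":0.112,"dy":0,"dz":-0.225,"wx":0,"wy":0,"wz":0,"gripper":-1},{"dx":0.1245,"dy":0,"dz":-0.2315,"wx":0,"wy":0,"wz":0,"gripper":-1},{"dx":0.1245,"dy":0,"dz":-0.2315,"wx":0,"wy":0,"wz":0,"gripper":-1},{"dx":0.1245,"dy":0,"dz":-0.2315,"wx":0,"wy":0,"wz":0,"gripper":-1}]'; python3 fz.py; python3 - <<'E'
from h import *
from workcell import *
f=grab_frame("wrist");g=grab_frame("side");cv2.imwrite("pics/w6.png",np.vstack([f["color"][0:200,180:480,::-1],cv2.resize(g["color"][130:230,280:430,::-1],(300,200))]))
E
```

```text
clock: 14.58
ee_pos: [0.5547, -0.3215, 0.0873]
tcp_rot: [0.771, 0.637, -0.0, -0.0]
force: [-0.3, -0.9, -1.2]
width: 0.0198
finger_force: 40.0
F [ 0.19 -0.11 -1.78 -0.15  0.07 -0.01] [0.4  0.38 0.45] [ 0.55475 -0.32153  0.08728] 14.875
blade z 69.44232306256158
```

View pics/w6.png

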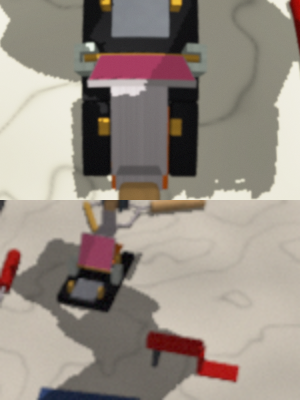

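The upper half (wrist) shows the plate standing up at (140,68) on the blade. The lower half (side) shows it raised steeply at (98,252). I push on past upright.

```bash
python3 -m crank '[{"dx":0.017,"dy":0,"dz":-0.0055,"wx":0,"wy":0,"wz":0,"gripper":-1},{"dx":0.034,"dy":0,"dz":-0.009,"wx":0,"wy":0,"wz":0,"gripper":-1},{"dx":0.0515,"dy":0,"dz":-0.011,"wx":0,"wy":0,"wz":0,"gripper":-1},{"dx":0.0685,"dy":0,"dz":-0.012,"wx":0,"wy":0,"wz":0,"gripper":-1},{"dx":0.0855,"dy":0,"dz":-0.011,"wx":0,"wy":0,"wz":0,"gripper":-1},{"dx":0.102,"dy":0,"dz":-0.0085,"wx":0,"wy":0,"wz":0,"gripper":-1},{"dx":0.118,"dy":0,"dz":-0.005,"wx":0,"wy":0,"wz":0,"gripper":-1},{"dx":0.1335,"dy":0,"dz":0,"wx":0,"wy":0,"wz":0,"gripper":-1},{"dx":0.1335,"dy":0,"dz":0,"wx":0,"wy":0,"wz":0,"gripper":-1},{"dx":0.1335,"dy":0,"dz":0,"wx":0,"wy":0,"wz":0,"gripper":-1},{"dx":0.1335,"dy":0,"dz":0,"wx":0,"wy":0,"wz":0,"gripper":-1}]'; python3 fz.py; python3 - <<'E'
from h import *
from workcell import *
f=grab_frame("wrist");g=grab_frame("side");cv2.imwrite("pics/w7.png",np.vstack([f["color"][0:200,180:480,::-1],cv2.resize(g["color"][130:230,280:430,::-1],(300,200))]))
C=cloud(g,False)*1000
E
```

```text
clock: 16.35
ee_pos: [0.5598, -0.2954, 0.0873]
tcp_rot: [0.771, 0.637, -0.0, 0.0]
force: [0.6, 0.2, -1.6]
width: 0.0198
finger_force: 40.0
F [ 0.16 -0.   -1.36 -0.09  0.08 -0.01] [0.52 0.33 0.28] [ 0.55979 -0.2953   0.08733] 16.65
blade z 69.52180490877865
```

View pics/w7.png

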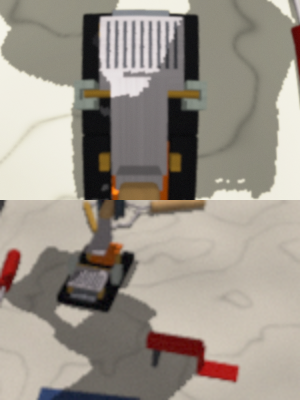

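The bare comb face is now up at (143,45), with brass pins in both slots at (95,93) and (183,93). I lift clear and return to the mat.

```bash
python3 -m crank '[{"dx":0,"dy":0,"dz":-0.2,"wx":0,"wy":0,"wz":0,"gripper":-1},{"dx":0,"dy":0,"dz":-0.4,"wx":0,"wy":0,"wz":0,"gripper":-1},{"dx":0,"dy":0,"dz":-0.6,"wx":0,"wy":0,"wz":0,"gripper":-1},{"dx":0.25,"dy":-0.05,"dz":-0.6,"wx":0,"wy":0,"wz":0,"gripper":-1},{"dx":0.5,"dy":-0.1,"dz":-0.6,"wx":0,"wy":0,"wz":0,"gripper":-1},{"dx":0.75,"dy":-0.15,"dz":-0.6,"wx":0,"wy":0,"wz":0,"gripper":-1}]' && python3 -m crank '[{"dx":0.25,"dy":-0.05,"dz":0,"wx":0,"wy":0,"wz":0,"gripper":-1},{"dx":0.5,"dy":-0.1,"dz":0,"wx":0,"wy":0,"wz":0,"gripper":-1},{"dx":0.75,"dy":-0.15,"dz":0,"wx":0,"wy":0,"wz":0,"gripper":-1}]' && python3 -m crank '[{"dx":0.25,"dy":-0.05,"dz":0,"wx":0,"wy":0,"wz":0,"gripper":-1},{"dx":0.5,"dy":-0.1,"dz":0,"wx":0,"wy":0,"wz":0,"gripper":-1},{"dx":0.75,"dy":-0.15,"dz":0,"wx":0,"wy":0,"wz":0,"gripper":-1},{"dx":0.75,"dy":-0.15,"dz":0.3,"wx":0,"wy":0,"wz":0,"gripper":-1},{"dx":0.75,"dy":-0.15,"dz":0.6,"wx":0,"wy":0,"wz":0,"gripper":-1},{"dx":0.75,"dy":-0.15,"dz":0.75,"wx":0,"wy":0,"wz":0,"gripper":-1},{"dx":0.75,"dy":-0.15,"dz":0.75,"wx":0,"wy":0,"wz":0,"gripper":-1},{"dx":0.75,"dy":-0.15,"dz":0.75,"wx":0,"wy":0,"wz":0,"gripper":-1}]'; python3 fz.py
```

```text
clock: 17.5
ee_pos: [0.5583, -0.1409, 0.2075]
tcp_rot: [0.771, 0.637, 0.0, 0.0]
force: [0.6, 1.2, -1.5]
width: 0.0199
finger_force: 40.0
clock: 17.88
ee_pos: [0.557, 0.0123, 0.2075]
tcp_rot: [0.771, 0.637, 0.0, 0.0]
force: [1.0, 0.6, -1.4]
width: 0.0195
finger_force: 40.0
clock: 18.88
ee_pos: [0.5568, 0.1638, 0.0587]
tcp_rot: [0.771, 0.637, 0.001, 0.0]
force: [-0.2, -0.7, -0.4]
width: 0.0194
finger_force: 40.0
F [-0.08 -0.02 -1.32 -0.08  0.07  0.02] [0.49 0.3  0.76] [0.5564  0.16371 0.0582 ] 19.175
blade z 40.691862257709914
```

```bash
python3 -m crank '[{"dx":0,"dy":0,"dz":0.08,"wx":0,"wy":0,"wz":0,"gripper":-1},{"dx":0,"dy":0,"dz":0.15,"wx":0,"wy":0,"wz":0,"gripper":-1},{"dx":0,"dy":0,"dz":0.17,"wx":0,"wy":0,"wz":0,"gripper":-1},{"dx":0,"dy":0,"dz":0.178,"wx":0,"wy":0,"wz":0,"gripper":-1},{"dx":0,"dy":0,"dz":0.18,"wx":0,"wy":0,"wz":0,"gripper":-1},{"dx":0,"dy":0,"dz":0.18,"wx":0,"wy":0,"wz":0,"gripper":-1}]' 10; python3 fz.py
```

```text
clock: 19.92
ee_pos: [0.5557, 0.1636, 0.0213]
tcp_rot: [0.771, 0.637, -0.0, -0.0]
force: [-0.9, -1.0, 0.4]
width: 0.0202
finger_force: 10.0
F [-1.61 -0.2   2.4  -0.27  0.35 -0.01] [0.41 0.39 0.31] [0.55594 0.16363 0.02129] 20.225
blade z 4.067000471885338
```

```bash
python3 -m crank '[{"dx":0,"dy":0,"dz":-0.003,"wx":0,"wy":0,"wz":0,"gripper":-1},{"dx":0,"dy":0,"dz":-0.003,"wx":0,"wy":0,"wz":0,"gripper":0},{"dx":0,"dy":0,"dz":-0.003,"wx":0,"wy":0,"wz":0,"gripper":0.5},{"dx":0,"dy":0,"dz":-0.003,"wx":0,"wy":0,"wz":0,"gripper":0.5},{"dx":0,"dy":0,"dz":-0.003,"wx":0,"wy":0,"wz":0,"gripper":0.5},{"dx":0,"dy":0,"dz":-0.1,"wx":0,"wy":0,"wz":0,"gripper":0.5},{"dx":0,"dy":0,"dz":-0.4,"wx":0,"wy":0,"wz":0,"gripper":0.5},{"dx":0,"dy":0,"dz":-0.7,"wx":0,"wy":0,"wz":0,"gripper":0.5},{"dx":-0.3,"dy":0,"dz":-1,"wx":0,"wy":0,"wz":0,"gripper":0.5},{"dx":-0.3,"dy":0,"dz":-1,"wx":0,"wy":0,"wz":0,"gripper":0.5},{"dx":-0.3,"dy":0,"dz":-1,"wx":0,"wy":0,"wz":0,"gripper":0.5},{"dx":-0.3,"dy":0,"dz":-1,"wx":0,"wy":0,"wz":0,"gripper":0.5}]'; python3 - <<'E'
from h import *
from workcell import *
f=grab_frame("wrist");t=grab_frame("top");C=cloud(f)*1000
for n,lo,hi,p,w,z in (("handle",(8,60,90),(28,255,255),(340,160),80,.053),("mat",(100,80,20),(125,255,255),(330,165),130,.003)):
    b=blob(mask(f,lo,hi),p,w);P=onplane(f,b,z,True)[:,:2]*1000;r=cv2.minAreaRect(P.astype(np.float32));print(n,r,np.median(C[int(b[:,1].mean()),int(b[:,0].mean()),2]))
cv2.imwrite("pics/w8.png",np.vstack([f["color"][:300,:,::-1],cv2.resize(t["color"][120:280,190:490,::-1],(640,300))]))
E
```

```text
clock: 21.72
ee_pos: [0.5441, 0.1052, 0.2198]
tcp_rot: [0.771, 0.637, -0.001, -0.001]
force: [-0.4, -0.4, 0.2]
width: 0.0686
finger_force: 0.0
handle ((555.750244140625, 162.74867248535156), (83.21365356445312, 19.67386817932129), 79.01616668701172) 51.91126301744292
mat ((556.39013671875, 180.89056396484375), (241.32147216796875, 146.76797485351562), 88.05863952636719) 53.47147380445128
```

View pics/w8.png

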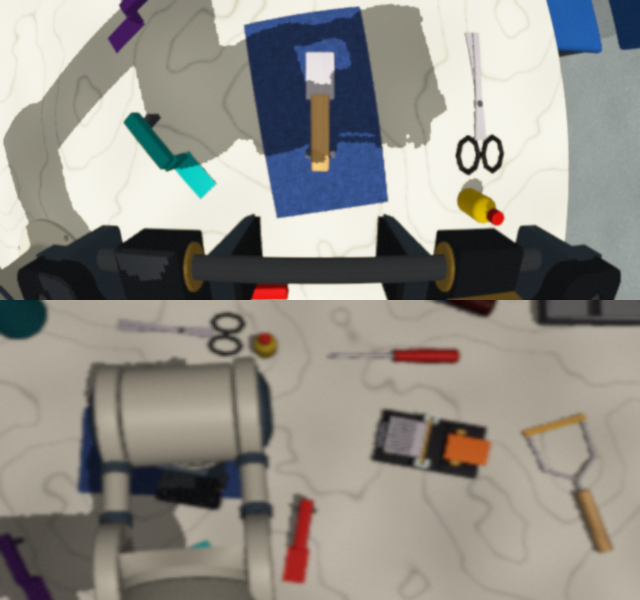

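The lifter stands on the mat with its handle at (320,135), top 52 mm up. In the lower part, the plate lies bare face up at (405,437) and the bystanders are unmoved. I hand in.

```bash
python3 -c "
from workcell import *
print(job_done())"
```

```text
the job is handed in; nothing more can be done
None
```

The plate is tipped over with the lifter and lies bare-steel face up with its pins in the slots, and the lifter stands released on the blue mat; I handed the job in at about 22 s and the hand-in call returned no verdict.

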